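# Nudge the routing template onto its locating pins

### The arm

A 6-joint arm with a two-finger parallel gripper is mounted at the origin on the work surface. World frame = base frame: x ahead of the robot, y to its left, z up, the work surface at z = 0. Lengths are in m, angles in rad, forces in N, time in s.
With the tool pointing down it reaches from about 0.35 to 0.85 m from the base axis. Payload 8.1 kg.
Tool frame: the origin (TCP) lies on the centre line of the jaws, within the pads' length; the fingertips stand 19 mm ahead of it and the grasp point (between the pads) is the TCP; x points along the fingers, y is the direction in which the jaws open and shut, and the axes are right-handed (so a half turn about x gives the same grasp; the last joint's range is limited). The gripper opens to 93 mm and grips with 3 to 60 N. Pads are 15 mm wide; open, the fingers measure 128 mm over their backs; the gripper's body (75 mm by 188 mm) begins 65 mm behind the grasp point.
Start: joints at [1.241, 0.13, 1.488, -0, 1.523, -0.085], TCP at [0.145, 0.582, 0.238] pointing down, gripper open.
Joint ranges: [-2.96, 2.96], [-0.89, 2.26], [0.02, 2.5], [-1.34, 4.48], [0, 2.73], [-2.66, 2.66]. Speed limits (rad/s): [2.39, 2.39, 2.79, 3.14, 3.14, 3.14].

### API

Orientations are given as a unit quaternion [x, y, z, w].
In Python, from workcell import arm gives the robot as it stands.
- The arm moves only by the tool drive_tool, never from a script. Its argument "commands" is a list that holds one entry, the list of rows, each a list of 7 numbers: the shift along the tool's x, y, z in units of 50 mm (1.0 is 50 mm), then the turn, a rotation vector about the tool's x, y, z in units of 5 degrees (1.0 is 5 degrees), then the gripper command: -1 is fully open, 1 is shut, values between are in proportion. In form: [[[x, y, z, rx, ry, rz, grip], ...]]. A call has 1 to 12 rows; each row is the pose to reach, as a shift and turn from the pose commanded when the call began, along the tool's axes at that moment; what a row does not reach only later rows make up. A row lasts 1/10 s, in which the tool goes at most 50 mm and 8.59 degrees, less where a joint would pass 70% of its speed; a pose out of reach is approached as far as the arm can. A call with a gripper value outside its range is refused whole. The fingers move at their own pace and stop on an object; the grip force is fixed at half the most. Time passes only in rows, so rows that repeat a pose let the fingers close. It gives the time, the measured TCP pose, the force and the opening at its end, in the units of the state.
- arm.get_obs(): the state, without advancing time (a new reading comes with each control period).
- arm.snapshot(name): name is "side" or "top"; returns a dict with "frame" (420x560x3 uint8, blue, green, red), "fovy" (degrees; the focal length in pixels is half the picture's height over the tangent of half this angle, whatever the lens; pixels are square), "cx", "cy" (the principal point, pixels), "k1" (the pictures are not rectified: a ray, as slopes to the right and down, at radius r is drawn at 1 + k1 r^2 times it, then the intrinsics apply), "T" (4x4, takes a point from camera to world coordinates). Camera axes: x right, y down, z forward; pixel columns grow to the right and rows downward; lengths in m; the calibration is good to about 2 mm. A picture is of the moment at which its call begins. There is no depth.
- arm.close_job(): hands the job in, once; it reports no verdict.
The state is a dict: "time_s": time; "qpos": joint angles; "joint_vel": joint speeds; "effort": joint torques, N m; "position": TCP position; "tool_rot": TCP orientation; "force": force on the tool from outside, world axes, zero at the start; "ft_torque": the same for the moment, N m; "gripper_width": finger opening in m.
Only numpy, scipy, OpenCV 4.12 (cv2) and the standard library are available. Lean on these libraries where they do the work, as an engineer would, in place of code of your own. Each camera call takes 0.05 s, during which the arm holds its last target. There are 200 camera calls.

### The job

The yellow routing template is lying crooked, propped up on the two brass locating pins of the dark jig board. Push it sideways with the fingertips until both of its round holes drop over the two pins and it lies flat on the board. Only push it, do not lift it or tip it up, leave the other things on the bench where they are, and take the hand away when it is seated.

Things in the scene. Friction and masses are not known exactly. Their poses are not given: they have to be found in the camera images.
- jig: Dark wooden board fixed to the bench, 280 (x) x 290 (y) x 18 mm; may be turned a little. Origin: centre of its underside; x to its far edge, y left, z up; flat top at z = 18 mm. Pins at (40, 75) and (40, -75) mm. The seated template is centred on it with the same heading (origin 18 mm straight above this one), leaving 50 mm of board at near and far edges, 35 mm at the sides.
- pin_left (a point): Foot of the left (+y) pin, on its axis at the board's top. Each pin is 12 mm in diameter for its lowest 2 mm, then tapers to 7 mm diameter at its flat top, 10 mm above the board.
- pin_right (a point): Foot of the right (-y) pin, same shape; 150 mm from the other one. The tapers help the template in over the last few mm, and it then drops flat by its own weight.
- template: Yellow loose plate, 180 (x) x 220 (y) x 12 mm, about 0.4 kg. Origin: centre of its underside, x to its far edge, y left. Round through holes, 15 mm diameter, at (40, 75) and (40, -75) mm; window 51 (x) x 91 (y) mm centred at (-25, 0). Starts 20-34 mm too near (board's -x), up to 28 mm off sideways, turned up to 0.15 rad. Slides when an edge is pushed with a few newtons.
- hole_left (a point): Centre of the template's left (+y) round hole, at the plate's underside; it belongs over pin_left. At the start the plate's far part rests on the pin tops and its near edge on the board, so it slopes up by about 0.06 rad towards its far edge.
- hole_right (a point): Centre of the template's right (-y) round hole, at the plate's underside; it belongs over pin_right.
- tape_measure: Black and orange tape measure, 68 x 66 x 34 mm high, standing beside the jig board. Origin: centre of its underside. Leave alone.
- offcut: Wood offcut, 110 x 55 x 40 mm high, beside the jig board. Origin: centre of its underside. Leave alone.
- pencil: Orange pencil, 150 x 7 mm, lying crosswise on the board's far margin, its middle about 132 mm from the board's centre. Origin: centre of its underside, x along it. Leave alone.
- hammer: Hammer lying on the bench to the right. Leave alone.
- screwdriver: Screwdriver lying on the bench to the left. Leave alone.
- glue: White glue bottle, 60 mm in diameter, 170 mm high, upright at the left. Origin: centre of its underside. Leave alone.

How it is judged:
At the end, for the whole second after the job is handed in: Both round holes of the template are over their own pins (within 3.5 mm) and the template lies flat and at rest on the jig board: its underside within 2.5 mm of the board's top, tilted by less than 0.02 rad (horizontal distance between hole_left and pin_left below 0.0035 m and horizontal distance between hole_right and pin_right below 0.0035 m and z of each of hole_left, hole_right, template in the frame of jig below 0.0205 m and angle between template's own z axis and vertical below 0.02 rad and linear speed of template below 0.01 m/s); the robot touches nothing.
It fails at once if the template is lifted: its middle rises more than 22 mm above the jig board (z of template in the frame of jig above 0.04 m).
It fails at once if the template is tipped up by more than 0.2 rad (angle between template's own z axis and vertical above 0.2 rad).
It fails at once if one of the other loose things (tape measure, offcut, pencil, hammer, screwdriver, glue) is moved by more than 15 mm (distance of any of tape_measure, offcut, pencil, hammer, screwdriver, glue from where it was at the start of the episode above 0.015 m).
It also fails if it takes over 72 s, if anything falls off the work surface, if the arm or the gripper's body presses on something with over 40 N, if the wrist force passes 120 N, or if a joint passes its speed limit or range.

## Working session

There is one attempt and no reset: what is moved stays moved. The work goes in short steps, Python scripts to look and compute and a tool call to move; the robot and the scene stay as the last step left them, time stands still between calls to the robot, and variables do not carry over. Pictures are saved under pics/ and viewed, on a budget of 10 in all, crops included, one or two more only if the job needs it, and the job is handed in when it is done.

Besides the shell and the picture viewer there is one more tool, called after "Emit:" as name(argument=value, ...), one argument or row to a line, values as JSON. drive_tool: Moves the arm, as the interface text tells. Its arguments: {"type":"object","properties":{"commands":{"type":"array","items":{"type":"array","items":{"type":"array","items":{"type":"number"}}}}},"required":["commands"]}

```bash
mkdir -p pics; ls
python3 - <<'E'
from workcell import arm
import cv2,numpy as np
for n in("top","side"):
    s=arm.snapshot(n); cv2.imwrite(f"pics/{n}0.png",s["frame"]); print(n,s["fovy"],s["cx"],s["cy"],s["k1"],np.round(s["T"],4).tolist())
o=arm.get_obs();print(o["position"],o["tool_rot"],o["force"],o["gripper_width"],o["time_s"])
E
```

```text
pics
top 57.96016110550507 273.86652906807086 204.369406021939 -0.01583364876753186 [[-0.0228, -0.9947, 0.1, 0.4866], [-0.9994, 0.0252, 0.0224, -0.0163], [-0.0248, -0.0994, -0.9947, 1.1307], [0.0, 0.0, 0.0, 1.0]]
side 50.10587573822769 280.89760728360966 213.10208748936793 -0.1295843523152771 [[0.7694, -0.3889, 0.5068, -0.0422], [-0.6388, -0.4633, 0.6143, -0.7504], [-0.0041, -0.7963, -0.6048, 0.7821], [0.0, 0.0, 0.0, 1.0]]
[0.14523349 0.58167623 0.23669858] [ 0.08578083  0.70193836 -0.08690633  0.70169187] [ 0.30840696 -0.13590524  0.78817821] 0.093156827148054 0.1
```

View pics/top0.png

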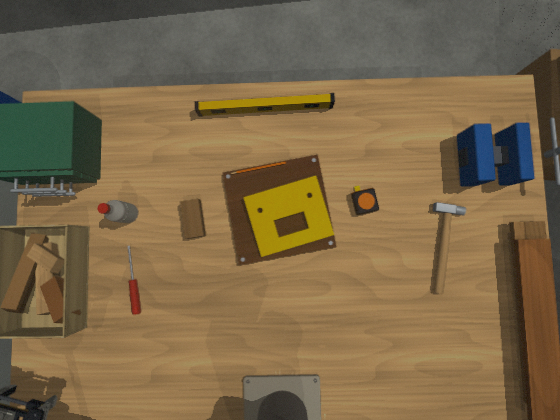

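View pics/side0.png

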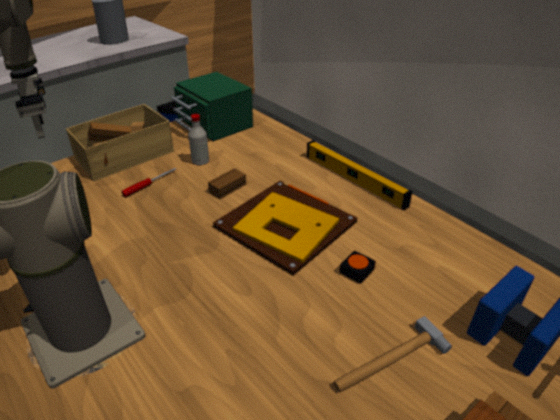

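Top view: jig corners are near (223,171), (317,156), (336,247), (238,265), and the template holes near (260,210), (309,196). Next, an enlarged crop.

Run:
```python
import cv2
a=cv2.imread("pics/top0.png")[150:270,215:345]
cv2.imwrite("pics/c0.png",cv2.resize(a,None,fx=5,fy=5,interpolation=cv2.INTER_CUBIC))
```

```text
(no output)
```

View pics/c0.png

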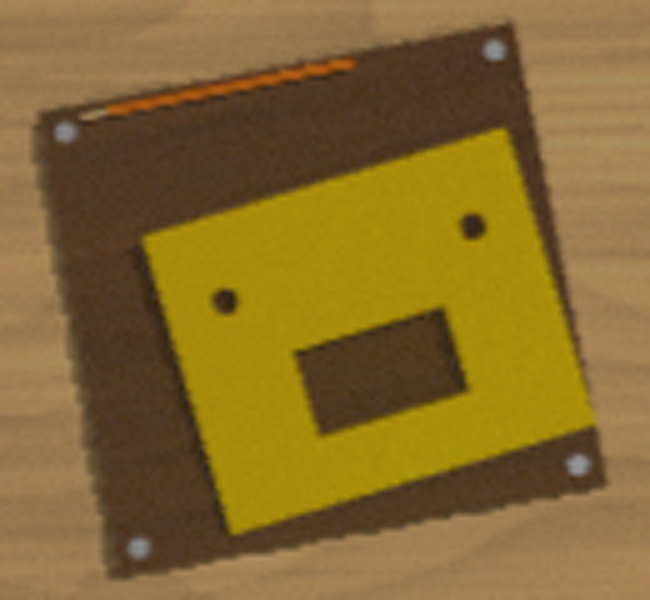

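```bash
cat > h.py <<'E'
import cv2,numpy as np
from scipy.optimize import least_squares
from scipy.spatial.transform import Rotation as R
def cam(s): return dict(T=np.array(s["T"]),f=s["frame"].shape[0]/2/np.tan(np.radians(s["fovy"]/2)),c=np.array([s["cx"],s["cy"]]),k=s["k1"])
def proj(C,P):
    p=(np.asarray(P)-C["T"][:3,3])@C["T"][:3,:3]; q=p[:,:2]/p[:,2:]
    return C["c"]+C["f"]*q*(1+C["k"]*(q**2).sum(1,keepdims=True))
def pose(m,tilt,zo,P): # m=x,y,yaw; tilt about own -y, origin height zo
    return R.from_euler("ZY",[m[2],-tilt]).apply(P)+[m[0],m[1],zo]
def fit(obs,P,tilt=0,zo=0): # obs: list of (cam,pixels)
    f=lambda m:np.concatenate([(proj(C,pose(m,tilt,zo,P))-u).ravel() for C,u in obs])
    r=least_squares(f,[.5,0,.2]); return r.x,np.round(f(r.x).reshape(-1,2),1)
J=np.array([[.14,.145,.018],[.14,-.145,.018],[-.14,-.145,.018],[-.14,.145,.018]])
TT=np.array([[.09,.11,.012],[.09,-.11,.012],[-.09,-.11,.012],[-.09,.11,.012],[.04,.075,.012],[.04,-.075,.012]])
E
python3 - <<'E'
from workcell import arm
from h import *
C=cam(arm.snapshot("top"))
g=lambda a:(np.array(a)+.5)/5-.5+[215,150]
j,rj=fit([(C,g([(40,113),(512,24),(605,485),(112,578)]))],J)
t,rt=fit([(C,g([(143,237),(506,127),(595,428),(232,535),(225,301),(472,226)]))],TT,.06,.018+.09*.06)
print("jig",j,rj.tolist());print("tmpl",t,rt.tolist())
c,s=np.cos(j[2]),np.sin(j[2]);d=t[:2]-j[:2];print("in jig",c*d[0]+s*d[1],-s*d[0]+c*d[1],t[2]-j[2])
S=arm.snapshot("side");I=S["frame"].copy();C=cam(S)
for p in proj(C,pose(j,0,0,J)):cv2.circle(I,tuple(int(v) for v in p.round()),1,(255,255,255),-1)
for p in proj(C,pose(t,.06,.0234,TT)):cv2.circle(I,tuple(int(v) for v in p.round()),1,(0,0,255),-1)
cv2.imwrite("pics/s1.png",cv2.resize(I[170:280,205:365],None,fx=5,fy=5,interpolation=cv2.INTER_CUBIC))
E
```

```text
jig [ 0.58439882 -0.00277901  0.15713313] [[-0.9, -0.4], [0.3, -0.2], [0.0, 0.6], [0.6, -0.1]]
tmpl [ 0.56326062 -0.03257244  0.26599702] [[-0.1, -0.2], [-0.1, 0.2], [0.2, -0.5], [-0.2, -0.0], [-0.0, 0.1], [0.2, 0.3]]
in jig -0.025540072355290638 -0.02611851987999368 0.1088638907499381
```

View pics/s1.png

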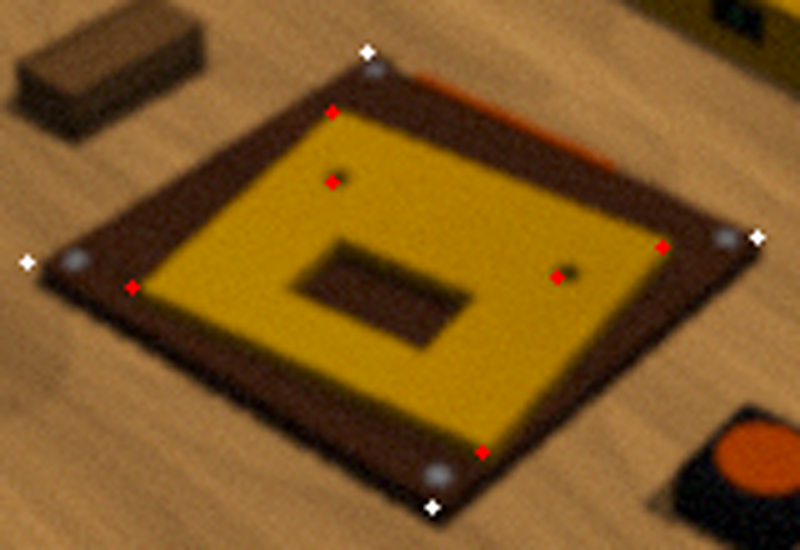

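The side view supports the top-view fit: there is a common offset of about 1.5 px, so the relative pose is good. In the jig frame the template sits at (-25.5, -26.1) mm, turned +0.109 rad. I'll first push the right edge to the left with both fingertips, which squares the template, then push the near edge forward.

```bash
cat >> h.py <<'E'
JIG=np.array([0.5844,-0.0028,0.1571])
def go(o,x,y,tipz,jaw): # jig-frame x,y, fingertip height, jaw axis angle in jig frame -> row numbers
    R0=R.from_quat(o["tool_rot"]).as_matrix()
    p=pose(JIG,0,0,np.array([[x,y,0]]))[0]; p[2]=tipz+.019
    b=None
    for a in(jaw,jaw+np.pi):
        w=a+JIG[2]; X=np.array([0,0,-1.]);Y=np.array([np.cos(w),np.sin(w),0]);M=np.c_[X,Y,np.cross(X,Y)]
        r=R.from_matrix(R0.T@M).as_rotvec()/np.radians(5)
        print("world",p.round(4),"shift",np.round(R0.T@(p-o["position"])/.05,3),"turn",np.round(r,2))
def back(C,u,z):
    q=(np.array(u)-C["c"])/C["f"];v=C["T"][:3,:3]@[*q,1];t=C["T"][:3,3];return t+v*(z-t[2])/v[2]
E
python3 - <<'E'
from workcell import arm
from h import *
o=arm.get_obs();print(np.round(R.from_quat(o["tool_rot"]).as_matrix(),3),o["qpos"])
go(o,-.025,-.17,.2,0)
C=cam(arm.snapshot("top"))
print("tape",back(C,(366,202),.034),"glue cap",back(C,(103,208),.17),"offcut",back(C,(192,219),.04))
for p in(back(C,(366,202),.034),):
    d=p[:2]-JIG[:2];c,s=np.cos(JIG[2]),np.sin(JIG[2]);print("tape in jig",c*d[0]+s*d[1],-s*d[0]+c*d[1])
E
```

```text
[[-0.     0.242  0.97 ]
 [-0.001  0.97  -0.242]
 [-1.    -0.001 -0.   ]] [ 1.24061920e+00  1.30861506e-01  1.48885741e+00  2.23486612e-05
  1.52299790e+00 -8.54131992e-02]
world [ 0.5863 -0.1746  0.219 ] shift [  0.373 -12.54   12.224] turn [1.339e+01 1.000e-02 1.000e-02]
world [ 0.5863 -0.1746  0.219 ] shift [  0.373 -12.54   12.224] turn [-2.261e+01 -1.000e-02  1.000e-02]
tape [ 0.59695665 -0.25818045  0.034     ] glue cap [0.5848971  0.44531287 0.17      ] offcut [0.55964644 0.24636492 0.04      ]
tape in jig -0.027553421472178225 -0.2542000286106127
```

Emit:
drive_tool(
  commands=[
    [[0, -7, 7, 7, 0, 0, -1], [0, -7, 7, 7, 0, 0, -1], [0, -7, 7, 7, 0, 0, -1], [0, -7, 7, 7, 0, 0, -1], [0, -7, 7, 7, 0, 0, -1], [0, -7, 7, 7, 0, 0, -1], [0, -7, 7, 7, 0, 0, -1], [0, -7, 7, 7, 0, 0, -1], [0, -7, 7, 7, 0, 0, -1], [0, -7, 7, 7, 0, 0, -1], [0, -7, 7, 7, 0, 0, -1], [0, -7, 7, 7, 0, 0, -1]],
  ],
)

```text
time_s: 1.45
position: [0.4004, 0.1569, 0.2376]
tool_rot: [0.294, 0.643, -0.294, 0.643]
force: [0.1, -0.2, -0.2]
gripper_width: 0.0933
```

Run:
```python
from workcell import arm
from h import *
o=arm.get_obs();print(o["position"],o["time_s"]);go(o,-.025,-.175,.1,0)
```

```text
[0.40036932 0.15693579 0.23755928] 1.45
world [ 0.5871 -0.1796  0.119 ] shift [ 2.368 -1.569  7.536] turn [ 6.36 -0.01  0.  ]
world [ 0.5871 -0.1796  0.119 ] shift [ 2.368 -1.569  7.536] turn [-2.964e+01 -0.000e+00 -1.000e-02]
```

Emit:
drive_tool(
  commands=[
    [[2.37, -1.57, 7.54, 6.36, 0, 0, -1], [2.37, -1.57, 7.54, 6.36, 0, 0, -1], [2.37, -1.57, 7.54, 6.36, 0, 0, -1], [2.37, -1.57, 7.54, 6.36, 0, 0, -1], [2.37, -1.57, 7.54, 6.36, 0, 0, -1], [2.37, -1.57, 7.54, 6.36, 0, 0, -1], [2.37, -1.57, 7.54, 6.36, 0, 0, -1], [2.37, -1.57, 7.54, 6.36, 0, 0, -1], [2.37, -1.57, 7.54, 6.36, 0, 0, -1], [2.37, -1.57, 7.54, 6.36, 0, 0, -1], [2.37, -1.57, 7.54, 6.36, 0, 0, -1], [2.37, -1.57, 7.54, 6.36, 0, 0, -1]],
  ],
)

```text
time_s: 2.65
position: [0.5885, -0.1765, 0.1204]
tool_rot: [0.458, 0.538, -0.458, 0.539]
force: [0.1, 0.0, 0.7]
gripper_width: 0.0927
```

Run:
```python
from workcell import arm
from h import *
o=arm.get_obs();print(o["position"],o["time_s"],o["force"]);go(o,-.025,-.175,.023,0);go(o,-.025,-.15,.023,0)
cv2.imwrite("pics/s2.png",cv2.resize(arm.snapshot("side")["frame"][140:300,200:400],None,fx=3.7,fy=3.7,interpolation=cv2.INTER_CUBIC))
```

```text
[ 0.58854931 -0.17646622  0.12042722] 2.65 [0.14326447 0.04253183 0.69443872]
world [ 0.5871 -0.1796  0.042 ] shift [ 1.569 -0.041  0.055] turn [ 0.06  0.01 -0.02]
world [ 0.5871 -0.1796  0.042 ] shift [ 1.569 -0.041  0.055] turn [-3.594e+01  3.000e-02  1.000e-02]
world [ 0.5832 -0.1549  0.042 ] shift [ 1.568 -0.039 -0.445] turn [ 0.06  0.01 -0.02]
world [ 0.5832 -0.1549  0.042 ] shift [ 1.568 -0.039 -0.445] turn [-3.594e+01  3.000e-02  1.000e-02]
```

View pics/s2.png

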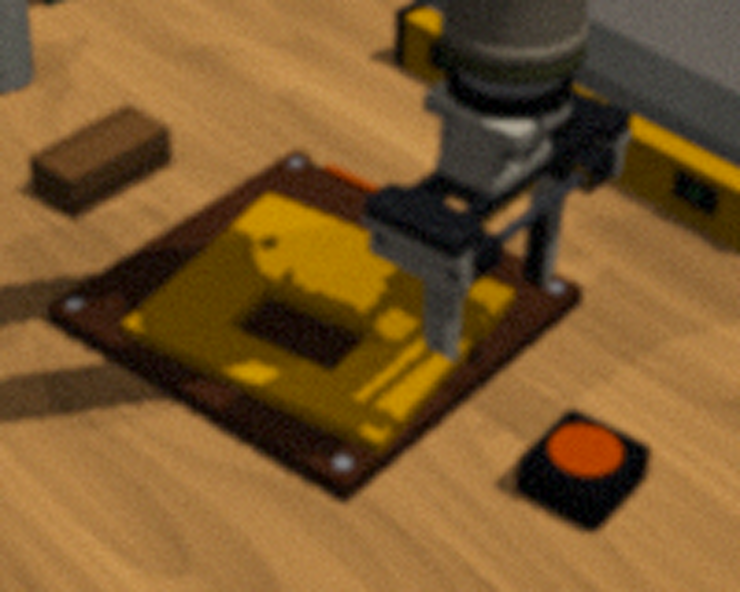

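The fingers are straddling the right edge, clear of the tape measure, with tips at (445,355) and (545,285). Going down.

Emit:
drive_tool(
  commands=[
    [[0.5, -0.02, 0.05, 0, 0, 0, -1], [1, -0.04, 0.05, 0, 0, 0, -1], [1.3, -0.04, 0.05, 0, 0, 0, -1], [1.57, -0.04, 0.05, 0, 0, 0, -1], [1.57, -0.04, 0.05, 0, 0, 0, -1], [1.57, -0.04, 0.05, 0, 0, 0, -1]],
  ],
)

```text
time_s: 3.3
position: [0.5869, -0.1811, 0.0412]
tool_rot: [0.458, 0.538, -0.458, 0.539]
force: [0.2, 0.1, 0.2]
gripper_width: 0.0927
```

Emit:
drive_tool(
  commands=[
    [[0, 0, -0.1, 0, 0, 0, -1], [0, 0, -0.2, 0, 0, 0, -1], [0, 0, -0.3, 0, 0, 0, -1], [0, 0, -0.4, 0, 0, 0, -1], [0, 0, -0.5, 0, 0, 0, -1], [0, 0, -0.5, 0, 0, 0, -1]],
  ],
)

```text
time_s: 3.9
position: [0.5824, -0.1558, 0.0407]
tool_rot: [0.458, 0.539, -0.458, 0.539]
force: [1.1, 0.6, -0.7]
gripper_width: 0.0931
```

Run:
```python
from workcell import arm
from h import *
o=arm.get_obs();print(o["position"],o["time_s"],o["force"]);go(o,-.025,-.1175,.023,0)
```

```text
[ 0.58240652 -0.15579029  0.04067457] 3.9 [ 1.10939598  0.61590565 -0.67566742]
world [ 0.5781 -0.1228  0.042 ] shift [-0.026  0.021 -0.666] turn [ 0.04 -0.    0.  ]
world [ 0.5781 -0.1228  0.042 ] shift [-0.026  0.021 -0.666] turn [-35.96  -0.    -0.  ]
```

Emit:
drive_tool(
  commands=[
    [[-0.03, 0.02, -0.06, 0.04, 0, 0, -1], [-0.03, 0.02, -0.12, 0.04, 0, 0, -1], [-0.03, 0.02, -0.18, 0.04, 0, 0, -1], [-0.03, 0.02, -0.24, 0.04, 0, 0, -1], [-0.03, 0.02, -0.3, 0.04, 0, 0, -1], [-0.03, 0.02, -0.36, 0.04, 0, 0, -1], [-0.03, 0.02, -0.42, 0.04, 0, 0, -1], [-0.03, 0.02, -0.48, 0.04, 0, 0, -1], [-0.03, 0.02, -0.54, 0.04, 0, 0, -1], [-0.03, 0.02, -0.56, 0.04, 0, 0, -1], [-0.03, 0.02, -0.56, 0.04, 0, 0, -1]],
  ],
)

```text
time_s: 5.0
position: [0.5791, -0.1283, 0.0422]
tool_rot: [0.459, 0.538, -0.459, 0.538]
force: [0.7, -1.0, 0.3]
gripper_width: 0.0931
```

Run:
```python
from workcell import arm
from h import *
o=arm.get_obs();print(o["position"],o["time_s"],o["force"]);go(o,-.025,-.1175,.023,0)
cv2.imwrite("pics/t3.png",cv2.resize(arm.snapshot("top")["frame"][150:270,215:345],None,fx=5,fy=5,interpolation=cv2.INTER_CUBIC))
```

```text
[ 0.5790918  -0.12832535  0.04216359] 5.0 [ 0.74941685 -0.96840632  0.30198633]
world [ 0.5781 -0.1228  0.042 ] shift [ 0.003 -0.002 -0.113] turn [-0. -0. -0.]
world [ 0.5781 -0.1228  0.042 ] shift [ 0.003 -0.002 -0.113] turn [36. -0.  0.]
```

View pics/t3.png

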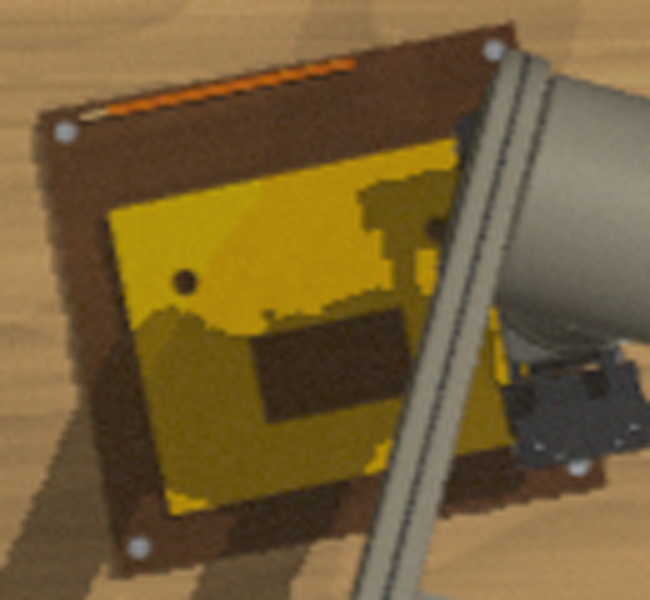

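Template far-left corner at (109,210), near-left (172,515), left hole (185,281), window left corners (252,340) and (268,423).

```bash
cat >> h.py <<'E'
W=np.array([[.0005,.0455,.012],[-.0505,.0455,.012]])
g=lambda a:(np.array(a)+.5)/5-.5+[215,150]
def rep(t):
    c,s=np.cos(JIG[2]),np.sin(JIG[2]);d=t[:2]-JIG[:2];print("in jig mm",1e3*(c*d[0]+s*d[1]),1e3*(-s*d[0]+c*d[1]),"yaw",t[2]-JIG[2])
E
python3 - <<'E'
from workcell import arm
from h import *
C=cam(arm.snapshot("top"))
t,r=fit([(C,g([(109,210),(172,515),(185,281),(252,340),(268,423)]))],np.r_[TT[[0,3,4]],W],.06,.0234);rep(t);print(r.tolist())
E
```

```text
in jig mm -16.531947640429077 -3.1223352920306704 yaw 0.026940437097621645
[[0.1, 0.0], [0.1, -0.1], [0.2, 0.2], [-0.4, -0.4], [-0.0, 0.3]]
```

Emit:
drive_tool(
  commands=[
    [[0, 0, -0.03, 0, 0, 0, -1], [0, 0, -0.06, 0, 0, 0, -1], [0, 0, -0.09, 0, 0, 0, -1], [0, 0, -0.09, 0, 0, 0, -1], [0, 0, -0.09, 0, 0, 0, -1]],
  ],
)

```text
time_s: 5.6
position: [0.5783, -0.1242, 0.0421]
tool_rot: [0.459, 0.538, -0.459, 0.538]
force: [-0.9, -0.5, -0.3]
gripper_width: 0.0929
```

Emit:
drive_tool(
  commands=[
    [[0, 0, 0.2, 0, 0, 0, -1], [0, 0, 0.5, 0, 0, 0, -1], [-0.5, 0, 0.8, 0, 0, 0, -1], [-1.2, 0, 0.9, 0, 0, 0, -1], [-2, 0, 0.9, 0, 0, 0, -1], [-2, 0, 0.9, 0, 0, 0, -1], [-2, 0, 0.9, 0, 0, 0, -1]],
  ],
)

```text
time_s: 6.3
position: [0.5865, -0.1701, 0.1438]
tool_rot: [0.46, 0.536, -0.459, 0.539]
force: [-0.1, -0.3, -0.3]
gripper_width: 0.0931
```

Run:
```python
from workcell import arm
from h import *
o=arm.get_obs();print(o["position"],o["qpos"],o["force"]);go(o,-.16,0,.12,np.pi/2)
```

```text
[ 0.5865157  -0.17013995  0.14378797] [-3.66328721e-01  2.16099145e-01  1.56614344e+00  9.48500481e-05
  1.35585577e+00 -5.22170834e-01] [-0.06969743 -0.26767738 -0.33419109]
world [ 0.4264 -0.0278  0.139 ] shift [ 0.082 -2.723 -3.309] turn [-1.801e+01  4.000e-02 -1.000e-02]
world [ 0.4264 -0.0278  0.139 ] shift [ 0.082 -2.723 -3.309] turn [ 1.799e+01 -1.000e-02 -4.000e-02]
```

Emit:
drive_tool(
  commands=[
    [[0.08, -2.72, -3.31, -18, 0, 0, -1], [0.08, -2.72, -3.31, -18, 0, 0, -1], [0.08, -2.72, -3.31, -18, 0, 0, -1], [0.08, -2.72, -3.31, -18, 0, 0, -1], [0.08, -2.72, -3.31, -18, 0, 0, -1], [0.08, -2.72, -3.31, -18, 0, 0, -1], [0.08, -2.72, -3.31, -18, 0, 0, -1], [0.08, -2.72, -3.31, -18, 0, 0, -1], [0.08, -2.72, -3.31, -18, 0, 0, -1], [0.08, -2.72, -3.31, -18, 0, 0, -1], [0.08, -2.72, -3.31, -18, 0, 0, -1], [0.08, -2.72, -3.31, -18, 0, 0, -1]],
  ],
)

```text
time_s: 7.5
position: [0.4242, -0.0265, 0.1365]
tool_rot: [-0.055, 0.706, 0.056, 0.704]
force: [0.0, -0.7, -0.7]
gripper_width: 0.0927
```

Emit:
drive_tool(
  commands=[
    [[0, 0, 0, -2, 0, 0, -1], [0, 0, 0, -2, 0, 0, -1], [0, 0, 0, 0, 0, 0, -1], [0, 0, 0, 0, 0, 0, -1], [0, 0, 0, 0, 0, 0, -1]],
  ],
)

```text
time_s: 8.0
position: [0.425, -0.0265, 0.1377]
tool_rot: [-0.055, 0.705, 0.055, 0.705]
force: [0.1, -0.3, -0.2]
gripper_width: 0.0929
```

Run:
```python
from workcell import arm
from h import *
o=arm.get_obs();print(o["position"],o["qpos"],o["force"]);go(o,-.16,0,.12,np.pi/2)
go(o,-.14,0,.022,np.pi/2)
cv2.imwrite("pics/t4.png",cv2.resize(arm.snapshot("top")["frame"][150:270,215:345],None,fx=5,fy=5,interpolation=cv2.INTER_CUBIC))
```

```text
[ 0.42495252 -0.02645629  0.13774064] [-1.82709730e-01 -2.89728040e-01  2.07054432e+00 -1.20674267e-05
  1.36150941e+00 -1.90982364e+00] [ 0.10409228 -0.34166723 -0.16475818]
world [ 0.4264 -0.0278  0.139 ] shift [-0.025 -0.032  0.024] turn [-0.01 -0.01 -0.  ]
world [ 0.4264 -0.0278  0.139 ] shift [-0.025 -0.032  0.024] turn [ 3.599e+01 -0.000e+00  1.000e-02]
world [ 0.4461 -0.0247  0.041 ] shift [ 1.935 -0.032  0.425] turn [-0.01 -0.01 -0.  ]
world [ 0.4461 -0.0247  0.041 ] shift [ 1.935 -0.032  0.425] turn [ 3.599e+01 -0.000e+00  1.000e-02]
```

View pics/t4.png

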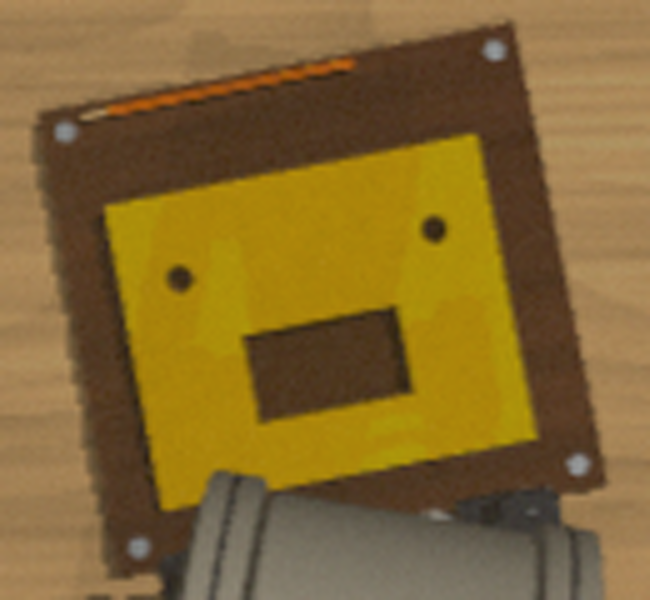

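Template corners: (105,206), (478,133), (537,438), (163,510). Holes: (180,279), (433,229). Board corners are as before.

Run:
```python
from workcell import arm
from h import *
C=cam(arm.snapshot("top"))
t,r=fit([(C,g([(105,206),(478,133),(537,438),(163,510),(180,279),(433,229)]))],TT,.06,.0234);rep(t);print(r.tolist())
```

```text
in jig mm -15.151213209714367 0.474849089653951 yaw 0.010375381051678068
[[0.0, -0.1], [-0.3, 0.0], [0.0, 0.0], [0.0, 0.1], [0.0, -0.1], [0.2, 0.0]]
```

Emit:
drive_tool(
  commands=[
    [[0.5, -0.03, 0.1, 0, 0, 0, -1], [1, -0.03, 0.1, 0, 0, 0, -1], [1.5, -0.03, 0.1, 0, 0, 0, -1], [1.93, -0.03, 0.1, 0, 0, 0, -1], [1.93, -0.03, 0.2, 0, 0, 0, -1], [1.93, -0.03, 0.3, 0, 0, 0, -1], [1.93, -0.03, 0.4, 0, 0, 0, -1], [1.93, -0.03, 0.4, 0, 0, 0, -1]],
  ],
)

```text
time_s: 8.9
position: [0.4473, -0.0249, 0.0434]
tool_rot: [-0.056, 0.704, 0.055, 0.706]
force: [0.6, 0.2, -0.4]
gripper_width: 0.093
```

Emit:
drive_tool(
  commands=[
    [[0.05, 0, 0.1, 0, 0, 0, -1], [0.05, 0, 0.2, 0, 0, 0, -1], [0.05, 0, 0.3, 0, 0, 0, -1], [0.05, 0, 0.4, 0, 0, 0, -1], [0.05, 0, 0.47, 0, 0, 0, -1], [0.05, 0, 0.54, 0, 0, 0, -1], [0.05, 0, 0.6, 0, 0, 0, -1], [0.05, 0, 0.66, 0, 0, 0, -1], [0.05, 0, 0.71, 0, 0, 0, -1], [0.05, 0, 0.74, 0, 0, 0, -1], [0.05, 0, 0.76, 0, 0, 0, -1], [0.05, 0, 0.76, 0, 0, 0, -1]],
  ],
)

```text
time_s: 10.1
position: [0.4827, -0.0188, 0.039]
tool_rot: [-0.055, 0.705, 0.055, 0.705]
force: [-0.9, -0.3, -0.1]
gripper_width: 0.093
```

Run:
```python
from workcell import arm
from h import *
o=arm.get_obs();print(o["position"],o["force"]);go(o,-.0985,0,.022,np.pi/2)
a=[cv2.resize(arm.snapshot("top")["frame"][150:270,215:295],None,fx=5,fy=5,interpolation=cv2.INTER_CUBIC),cv2.resize(arm.snapshot("side")["frame"][170:290,280:360],None,fx=5,fy=5,interpolation=cv2.INTER_CUBIC)]
a[0]=cv2.resize(arm.snapshot("top")["frame"][150:270,215:345],None,fx=5,fy=5,interpolation=cv2.INTER_CUBIC)
cv2.imwrite("pics/t5.png",a[0])
```

```text
[ 0.4827327  -0.0188442   0.03897955] [-0.92667436 -0.30867069 -0.10887659]
world [ 0.4871 -0.0182  0.041 ] shift [-0.04  -0.001  0.089] turn [-0.01 -0.   -0.  ]
world [ 0.4871 -0.0182  0.041 ] shift [-0.04  -0.001  0.089] turn [35.99 -0.    0.  ]
```

View pics/t5.png

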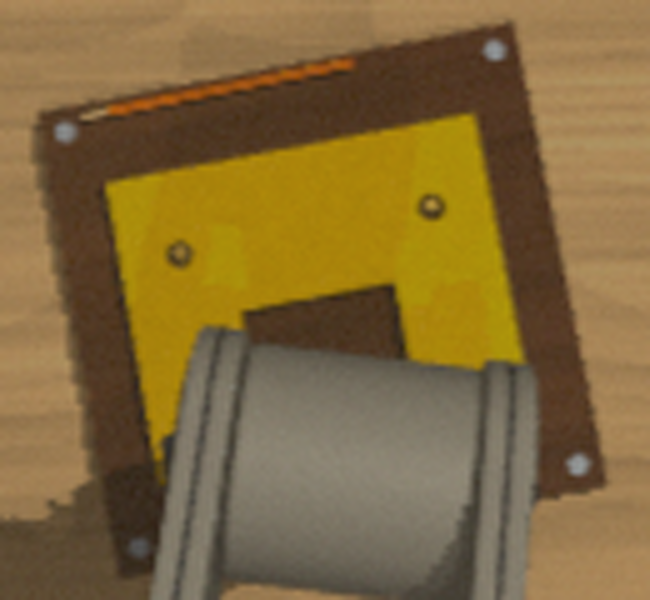

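Brass pins now show in both holes, at (180,253) and (432,206), so it looks seated. I'll take the hand away and verify.

Emit:
drive_tool(
  commands=[
    [[0, 0, -0.2, 0, 0, 0, -1], [0, 0, -0.5, 0, 0, 0, -1], [-0.5, 0, -0.7, 0, 0, 0, -1], [-1.2, 0, -0.8, 0, 0, 0, -1], [-2, 0, -0.8, 0, 0, 0, -1], [-3, 0, -0.8, 0, 0, 0, -1], [-3, 3, -0.8, 0, 0, 0, -1], [-3, 5, -0.8, 0, 0, 0, -1], [-3, 5, -0.8, 0, 0, 0, -1], [-3, 5, -0.8, 0, 0, 0, -1], [-3, 5, -0.8, 0, 0, 0, -1]],
  ],
)

```text
time_s: 11.35
position: [0.4033, 0.2234, 0.1894]
tool_rot: [-0.055, 0.705, 0.055, 0.705]
force: [1.3, -0.1, 0.2]
gripper_width: 0.0929
```

Run:
```python
from workcell import arm
from h import *
o=arm.get_obs();print(o["position"],o["force"])
f=lambda n,y,x:cv2.resize(arm.snapshot(n)["frame"][y:y+120,x:x+130],None,fx=5,fy=5,interpolation=cv2.INTER_CUBIC)
cv2.imwrite("pics/t6.png",f("top",150,215));S=arm.snapshot("side");cv2.imwrite("pics/s6.png",cv2.resize(S["frame"][170:280,205:365],None,fx=5,fy=5,interpolation=cv2.INTER_CUBIC))
```

```text
[0.40325611 0.22341822 0.18937536] [ 1.29398139 -0.06327123  0.21183013]
```

View pics/t6.png

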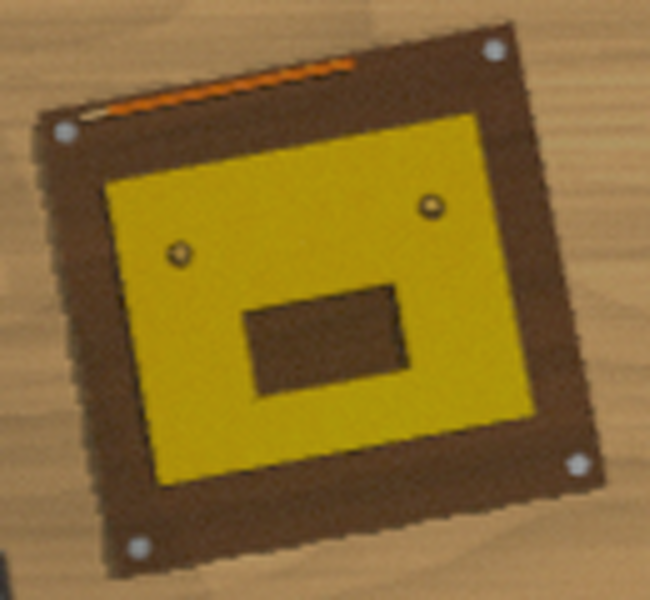

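View pics/s6.png

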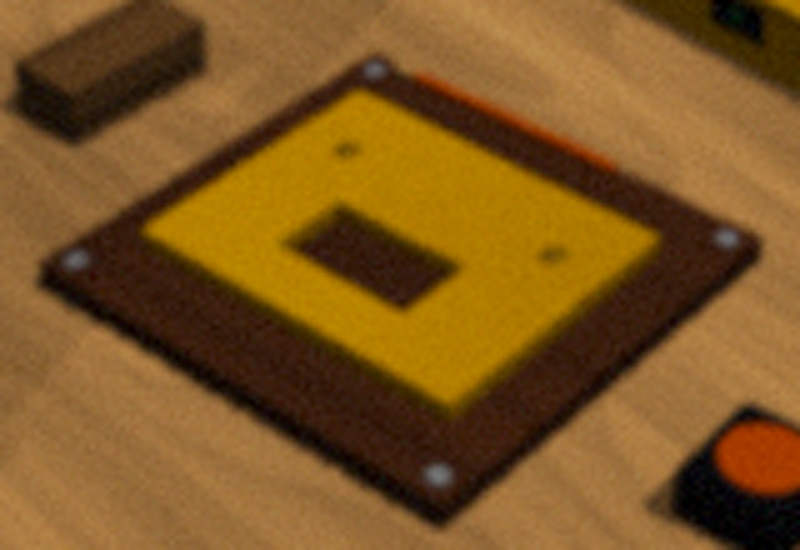

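Both pins look concentric with their holes. A quick numeric check on tilt and height, using both pictures and removing the common side-camera bias with the board corners.

Run:
```python
from workcell import arm
from h import *
Ct,Cs=cam(arm.snapshot("top")),cam(arm.snapshot("side"))
t=g([(106,183),(475,114),(535,412),(160,486),(180,253),(432,206)])
gs=lambda a:(np.array(a)+.5)/5-.5+[205,170]
s=gs([(362,88),(661,238),(451,413),(142,232)])
js=gs([(375,56),(760,245),(442,513),(42,266)])
b=(js-proj(Cs,pose(JIG,0,0,J))).round(2);print("side bias",b.tolist());s=s-b.mean(0)
f=lambda m:np.r_[(proj(Ct,pose(m[:3],m[3],m[4],TT))-t).ravel(),(proj(Cs,pose(m[:3],m[3],m[4],TT[:4]))-s).ravel()]
r=least_squares(f,[.58,0,.16,0,.018],x_scale=[.1,.1,.1,.1,.1]);rep(r.x[:3]);print("tilt",r.x[3],"z",r.x[4],np.round(f(r.x),1))
```

```text
side bias [[1.56, 0.76], [0.63, 1.18], [2.05, 0.99], [2.51, 0.68]]
in jig mm -1.849084741077552 -0.8622125093005676 yaw 0.0035619081763678673
tilt 0.022551008530959295 z 0.021390932260900244 [-0.2 -0.3 -0.  -0.3 -0.1  0.8 -0.1 -0.  -0.2  0.3  0.   0.2 -0.1  0.4
  0.4 -0.2  0.1 -0.5  0.4  0.5]
```

The fit suggests about 1.8 mm short in x, tilt 0.022 and far part about 3 mm high. That is what resting on the pin tapers would give, so it isn't surely seated. I'll push the near edge again gently.

Run:
```python
from workcell import arm
from h import *
o=arm.get_obs();go(o,-.13,0,.10,np.pi/2)
```

```text
world [ 0.456  -0.0231  0.119 ] shift [ 1.401 -5.018  0.256] turn [ 0.03 -0.    0.  ]
world [ 0.456  -0.0231  0.119 ] shift [ 1.401 -5.018  0.256] turn [-3.597e+01 -1.000e-02 -0.000e+00]
```

Emit:
drive_tool(
  commands=[
    [[0, -1, 0.2, 0, 0, 0, -1], [0, -2, 0.2, 0, 0, 0, -1], [0, -3, 0.2, 0, 0, 0, -1], [0, -4, 0.2, 0, 0, 0, -1], [0.5, -5, 0.2, 0, 0, 0, -1], [1.4, -5, 0.2, 0, 0, 0, -1], [2, -5, 0.2, 0, 0, 0, -1], [2.6, -5, 0.2, 0, 0, 0, -1], [2.95, -5, 0.2, 0, 0, 0, -1], [2.95, -5.02, 0.2, 0, 0, 0, -1], [2.95, -5.02, 0.2, 0, 0, 0, -1]],
  ],
)

```text
time_s: 12.65
position: [0.4527, -0.026, 0.0417]
tool_rot: [-0.055, 0.705, 0.055, 0.705]
force: [1.0, 0.0, -0.1]
gripper_width: 0.0928
```

Run:
```python
from workcell import arm
from h import *
o=arm.get_obs();print(o["position"],o["force"]);go(o,-.101,0,.022,np.pi/2);go(o,-.0985,0,.022,np.pi/2)
```

```text
[ 0.45267311 -0.02597812  0.04171997] [ 0.97654084  0.0061118  -0.06144003]
world [ 0.4846 -0.0186  0.041 ] shift [0.014 0.047 0.655] turn [-0.03 -0.01  0.  ]
world [ 0.4846 -0.0186  0.041 ] shift [0.014 0.047 0.655] turn [3.597e+01 0.000e+00 1.000e-02]
world [ 0.4871 -0.0182  0.041 ] shift [0.014 0.048 0.705] turn [-0.03 -0.01  0.  ]
world [ 0.4871 -0.0182  0.041 ] shift [0.014 0.048 0.705] turn [3.597e+01 0.000e+00 1.000e-02]
```

Emit:
drive_tool(
  commands=[
    [[0.01, 0.05, 0.2, 0, 0, 0, -1], [0.01, 0.05, 0.4, 0, 0, 0, -1], [0.01, 0.05, 0.55, 0, 0, 0, -1], [0.01, 0.05, 0.6, 0, 0, 0, -1], [0.01, 0.05, 0.63, 0, 0, 0, -1], [0.01, 0.05, 0.65, 0, 0, 0, -1], [0.01, 0.05, 0.67, 0, 0, 0, -1], [0.01, 0.05, 0.67, 0, 0, 0, -1], [0.01, 0.05, 0.67, 0, 0, 0, -1]],
  ],
)

```text
time_s: 13.55
position: [0.4853, -0.0167, 0.0409]
tool_rot: [-0.055, 0.705, 0.055, 0.705]
force: [-3.9, 0.3, 2.0]
gripper_width: 0.0931
```

Emit:
drive_tool(
  commands=[
    [[0, 0, 0.01, 0, 0, 0, -1], [0, 0, 0.02, 0, 0, 0, -1], [0, 0, 0.03, 0, 0, 0, -1], [0, 0, 0.03, 0, 0, 0, -1]],
  ],
)

```text
time_s: 13.95
position: [0.4875, -0.0167, 0.041]
tool_rot: [-0.055, 0.705, 0.055, 0.705]
force: [-2.3, 0.1, -2.0]
gripper_width: 0.0932
```

Emit:
drive_tool(
  commands=[
    [[0, 0, -0.2, 0, 0, 0, -1], [0, 0, -0.5, 0, 0, 0, -1], [-0.5, 0, -0.7, 0, 0, 0, -1], [-1.2, 0, -0.8, 0, 0, 0, -1], [-2, 0, -0.8, 0, 0, 0, -1], [-3, 0, -0.8, 0, 0, 0, -1], [-3, 3, -0.8, 0, 0, 0, -1], [-3, 5, -0.8, 0, 0, 0, -1], [-3, 5, -0.8, 0, 0, 0, -1], [-3, 5, -0.8, 0, 0, 0, -1], [-3, 5, -0.8, 0, 0, 0, -1]],
  ],
)

```text
time_s: 15.05
position: [0.4084, 0.2258, 0.1917]
tool_rot: [-0.055, 0.704, 0.055, 0.706]
force: [2.2, -0.2, -0.4]
gripper_width: 0.0932
```

```bash
cat >> h.py <<'E'
gs=lambda a:(np.array(a)+.5)/5-.5+[205,170]
def quad(I): # yellow plate top corners in 5x crop, by line fits
    H=cv2.cvtColor(I,cv2.COLOR_BGR2HSV);m=cv2.inRange(H,(20,150,100),(35,255,255))
    c=max(cv2.findContours(m,cv2.RETR_EXTERNAL,cv2.CHAIN_APPROX_NONE)[0],key=cv2.contourArea)[:,0].astype(float)
    q=cv2.minAreaRect(c.astype(np.float32));q=cv2.approxPolyDP(c.astype(np.int32),25,True)[:,0].astype(float)
    assert len(q)==4,q
    L=[]
    for i in range(4):
        a,b=q[i],q[(i+1)%4];d=(b-a)/np.linalg.norm(b-a);n=np.array([-d[1],d[0]]);u=(c-a)@d
        k=(abs((c-a)@n)<8)&(u>25)&(u<np.linalg.norm(b-a)-25)
        v=cv2.fitLine(c[k].astype(np.float32),cv2.DIST_HUBER,0,.01,.01).ravel();n=np.array([-v[1],v[0]]);L.append((n,n@v[2:]))
    P=np.array([np.linalg.solve(np.array([L[i-1][0],L[i][0]]),[L[i-1][1],L[i][1]]) for i in range(4)])
    i=np.argmin(P[:,1]);P=np.roll(P,-i,0)
    if np.cross(P[1]-P[0],P[2]-P[1])<0:P=np.roll(P[::-1],1,0)
    return P # clockwise from topmost
def shots(arm,n):
    for k,(y,x,h,w) in(("top",(150,215,120,130)),("side",(170,205,110,160))):
        cv2.imwrite(f"pics/{k[0]}{n}.png",cv2.resize(arm.snapshot(k)["frame"][y:y+h,x:x+w],None,fx=5,fy=5,interpolation=cv2.INTER_CUBIC))
def solve(arm,n):
    Ct,Cs=cam(arm.snapshot("top")),cam(arm.snapshot("side"))
    qt=quad(cv2.imread(f"pics/t{n}.png"));qs=quad(cv2.imread(f"pics/s{n}.png"))
    print(qt.round(1).tolist(),qs.round(1).tolist())
    t=g(np.roll(qt,1,0));s=gs(qs)-[1.69,.9]
    f=lambda m:np.r_[(proj(Ct,pose(m[:3],m[3],m[4],TT[:4]))-t).ravel(),(proj(Cs,pose(m[:3],m[3],m[4],TT[:4]))-s).ravel()]
    r=least_squares(f,[.58,0,.16,0,.018]);rep(r.x[:3]);print("tilt",r.x[3],"z",r.x[4],np.round(f(r.x),1))
E
python3 -W ignore - <<'E'
from workcell import arm
from h import *
o=arm.get_obs();print(o["position"],o["force"])
shots(arm,7);solve(arm,6);solve(arm,7)
E
```

```text
[0.40835785 0.22582325 0.1917227 ] [ 2.17105727 -0.24592973 -0.38773471]
[[475.1000061035156, 110.5], [536.9000244140625, 415.3999938964844], [158.39999389648438, 486.70001220703125], [103.5, 180.89999389648438]] [[360.6000061035156, 88.80000305175781], [664.0999755859375, 239.5], [452.29998779296875, 409.8999938964844], [135.6999969482422, 229.39999389648438]]
in jig mm -2.3936505755001543 -0.6902873275786828 yaw 0.004766377839557606
tilt 0.008695589043249933 z 0.022512012506901196 [ 0.3  0.4 -0.1  0.5 -0.4  0.2  0.2  0.  -0.   0.3 -0.4 -0.5 -0.3 -0.6
  1.4  0.4]
[[476.20001220703125, 107.0999984741211], [536.4000244140625, 412.5], [157.8000030517578, 481.5], [104.5, 175.8000030517578]] [[363.70001220703125, 87.69999694824219], [668.2999877929688, 238.1999969482422], [454.70001220703125, 408.20001220703125], [140.1999969482422, 227.1999969482422]]
in jig mm -0.04771288101409281 -1.2642117796406576 yaw 0.0005616334941291323
tilt 0.009227316417880842 z 0.022549094499129386 [ 0.2  0.4 -0.1  0.5 -0.4  0.1  0.2  0.1  0.2  0.2 -0.5 -0.4 -0.2 -0.6
  1.3  0.4]
```

The plate moved 2.3 mm in x and is now centred at (-0.05, -1.3), but the height and tilt readings did not change. To find the bias in that measure, I'll run it on the first pictures, where the tilt is known.

```bash
python3 -W ignore - <<'E'
from workcell import arm
from h import *
cv2.imwrite("pics/t99.png",cv2.imread("pics/c0.png"))
cv2.imwrite("pics/s99.png",cv2.resize(cv2.imread("pics/side0.png")[170:280,205:365],None,fx=5,fy=5,interpolation=cv2.INTER_CUBIC))
solve(arm,99)
E
```

```text
[[506.79998779296875, 124.19999694824219], [599.2000122070312, 424.79998779296875], [230.8000030517578, 536.5], [140.1999969482422, 234.8000030517578]] [[337.8999938964844, 109.5999984741211], [673.2999877929688, 243.6999969482422], [490.79998779296875, 452.1000061035156], [135.60000610351562, 287.5]]
in jig mm -25.934542151107998 -26.03564240500291 yaw 0.11253220103736719
tilt 0.07420217887825585 z 0.028572783406537267 [ 0.2  0.4 -0.2  0.5 -0.3  0.2  0.1  0.   0.2  0.1 -0.2 -0.3 -0.2 -0.4
  1.2  0.2]
```

View pics/t7.png

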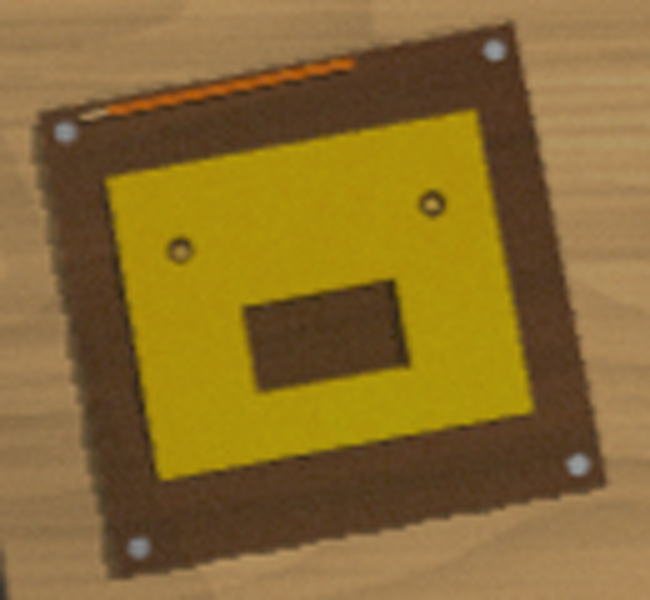

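The known first state reads +0.010 rad and +4.8 mm too high. Corrected for that, the plate is now at tilt about 0 and z about 18 mm, so it is flat. Pins are centred in their holes at (180,250) and (431,204), and the pencil hasn't moved. Handing in.

```bash
python3 -c "
from workcell import arm
o=arm.get_obs();print(o['time_s'],o['joint_vel'].round(3) if hasattr(o['joint_vel'],'round') else o['joint_vel']);print(arm.close_job())"
```

```text
15.45 [-0.005  0.001 -0.003  0.002 -0.001  0.002]
the job is handed in; nothing more can be done
None
```

The template is seated flat over both pins and the job is handed in at 15.5 s. I pushed its right edge to the left with both fingertips, which also squared it up. I then pushed its near edge forward until it dropped, gave one more gentle 2.3 mm push to centre it, and took the hand away.

**Last checks**
- **Position:** the template reads (0.0, -1.3) mm off seated in the jig frame, with a heading error under 0.001 rad. Both pins show inside their holes in the top view.
- **Other things:** the pencil, offcut and tape measure look unmoved in the pictures. I didn't re-check the hammer, screwdriver or glue, but the arm never worked near them.
- **Force:** the force readings after each push stayed under 5 N.

**A check that disagreed:** the two-camera fit read the height at 22.5 mm and the tilt at 0.009 rad, which taken raw would put it over the height limit. Run on the starting pictures, where the height and tilt follow from the pin height, the same fit read about 4.8 mm and 0.010 rad too high. Corrected for that, the template is at about 18 mm with no tilt, which is flat on the board. An earlier fit by hand had suggested it was still resting on the tapers (tilt about 0.02 rad), which is why I added the last push. The automatic fit showed no drop from that push, so it was probably already seated.

I viewed 11 pictures, one past the budget.

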